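Release the transport lock of the bench shaker

ROBOT

A 6-joint arm with a two-finger parallel gripper is mounted at the origin on a cart in front of the work surface, level with it; the furniture and walls round the work are solid. World frame = base frame: x ahead of the robot, y to its left, z up, the work surface at z = 0. Lengths are in m, angles in rad, forces in N, time in s.
With the tool pointing down it reaches from about 0.375 to 0.925 m from the base axis. Payload 5.7 kg.
Tool frame: the origin (TCP) lies midway between the tips of the shut fingers; the grasp point (between the pads) lies robot.grasp_offset behind it (robot.grasp_offset is the distance from the TCP to the grasp point, in m); z points along the fingers, y is the direction in which the jaws open and shut (so a half turn about z gives the same grasp; the last joint's range is limited). The gripper opens to 88 mm and grips with 3 to 60 N. Pads are 20 mm wide; open, the fingers measure 115 mm over their backs; the gripper's body (75 mm by 178 mm) begins 61 mm behind the grasp point.
Start: joints at [1.111, 0.359, 1.51, -0, 1.272, -0.115], TCP at [0.203, 0.565, 0.202] pointing down, gripper open.
Joint ranges: [-2.97, 2.97], [-1.01, 2.36], [0.21, 2.38], [-0.96, 4.11], [0.2, 2.71], [-2.98, 2.98]. Speed limits (rad/s): [2.39, 2.39, 3.14, 3.14, 3.14, 3.14].

INTERFACE

Orientations are given as a unit quaternion [w, x, y, z].
In Python, from station import robot gives the robot as it stands.
- The arm moves only by the shell command python3 -m jog 'ROWS' [FORCE]. ROWS is JSON, a list of rows, each a list of 5 numbers: the shift along the tool's x, y, z in m, then the turn about the tool's z in rad, then the finger opening in m, from 0 to 0.0878. A call has 1 to 12 rows; each row shifts and turns the commanded pose from where the row before left it, along the tool's axes as they then stand; what a row does not reach is not made up. A row lasts 1/12 s, in which the tool goes at most 41.7 mm and 7.16 degrees, less where a joint would pass 70% of its speed; a pose out of reach is approached as far as the arm can. A call with a gripper value outside its range is refused whole. The fingers move at their own pace and stop on an object; FORCE is the grip in N (left out, the last holds). Time passes only in rows, so rows that do not move let the fingers close. It gives the time, the measured TCP pose, the force and the opening at its end, in the units of the state.
- robot.read_state(): the state, without advancing time (a new reading comes with each control period).
- robot.camera(name): name is "side" or "top" or "wrist"; returns a dict with "image" (384x512x3 uint8, red, green, blue), "z_map" (384x512 float32, m along the optical axis (not along the pixel's ray), 0 where there is no reading), "mtx" (3x3 intrinsics, pixels), "camera_from_world" (4x4, takes a point from world to camera coordinates). Camera axes: x right, y up, looking along -z (the intrinsics and any distortion apply to the point x, -y, -z); pixel columns grow to the right and rows downward; lengths in m; the calibration is good to about 2 mm. A picture is of the moment at which its call begins.
- robot.finish_job(): hands the job in, once; it reports no verdict.
The state is a dict: "t": time; "joint_positions": joint angles; "qd": joint speeds; "joint_efforts": joint torques, N m; "tool_pos": TCP position; "tool_rot": TCP orientation; "contact_force": force on the tool from outside, world axes, zero at the start; "torque": the same for the moment, N m; "opening": finger opening in m.
Only numpy, scipy, OpenCV 4.12 (cv2) and the standard library are available. Lean on these libraries where they do the work, as an engineer would, in place of code of your own. Each camera call takes 0.05 s, during which the arm holds its last target.

TASK

The white bench shaker is to be started, but its transport lock is still on. Slide the red lock grip along its slot to the green-marked end, fully home against its end stop, and let go of it; leave the black speed slide next to it where it is set.

Things in the scene. Friction and masses are not known exactly. Their poses are not given: they have to be found in the camera images.
- transport_lock (a joint): travel of the red lock grip along its straight slot, in m: 0 at the locked end (red-marked, nearer the robot), 0.070 at the end stop of the released end (green-marked, farther away). It starts between 0 and 0.020, has about 3 N of friction and no spring, and stays where it is left.
- transport_lock_top (a point): centre of the top face of the red lock grip, 133 mm above the work surface: an upright block 24 mm long along the slot, 16 mm wide, 36 mm high, 3 mm clear of its flat metal track (track top 94 mm above the work surface; nothing rises beside the grip). The point's x axis points level along the slot to the green-marked released end, y across the slot to the left, z up.
- speed_slide_top (a point): centre of the top face of the black speed grip, same size, height and axes as the red one, in a parallel slot 60 mm to the left or right of it, marked with black ticks. It must stay where it is set; it moves as easily as the red one.
- shaker: the white shaker, fixed to the bench, 160 x 260 mm, housing 90 mm high, turned by up to 15 degrees either way. Origin: centre of its underside; x points away from the robot along the slots, y to the left. The two slots lie on the console at its left; the carrier plate at its right has two petri dishes on it, up to 125 mm above the work surface.

How it is judged:
By the outcome, as a careful person would: the job done as asked, in the order asked, and still so for the second after the job is handed in, with the robot touching nothing.
It also fails if it takes over 32 s, if anything falls off the work surface, if the arm or the gripper's body presses on something with over 40 N, if the wrist force passes 120 N, or if a joint passes its speed limit or range.

## Working session

There is one attempt and no reset: what is moved stays moved. The work goes in short steps, Python scripts to look and compute and a shell command to move; the robot and the scene stay as the last step left them, time stands still between calls to the robot, and variables do not carry over. Pictures are saved under pics/ and viewed, and the job is handed in when it is done.

```bash
ls; mkdir -p pics; cat > h.py <<'E'
import numpy as np, cv2
from station import robot
def cam(n,f):
    c=robot.camera(n); cv2.imwrite('pics/'+f,c['image'][:,:,::-1]); np.savez('/tmp/'+f+'.npz',**c); return c
def pts(c):
    z=c['z_map']; K=c['mtx']; v,u=np.mgrid[:z.shape[0],:z.shape[1]]
    P=np.stack([(u-K[0,2])/K[0,0]*z,-(v-K[1,2])/K[1,1]*z,-z,np.ones_like(z)],-1)
    W=P@np.linalg.inv(c['camera_from_world']).T
    W[z==0]=np.nan
    return W[...,:3]
E
python3 - <<'E'
from h import *
print(robot.read_state(),robot.grasp_offset)
for n in('side','top','wrist'):
    c=cam(n,n+'0.png');print(n,c['mtx'],np.linalg.inv(c['camera_from_world']).round(3))
E
```

```text
pics
{'t': 0.0, 'joint_positions': array([ 1.11090888e+00,  3.59467495e-01,  1.51143706e+00, -2.17083212e-05,
        1.27245542e+00, -1.15094667e-01]), 'qd': array([-0.00036487, -0.00042387, -0.00062549,  0.00132535,  0.00073105,
       -0.00126838]), 'joint_efforts': array([-3.84054983e-04, -5.15385711e+01, -2.70721704e+01,  6.74639759e-02,
        3.52973363e-02, -3.01699374e-04]), 'tool_pos': array([0.20249342, 0.56403757, 0.20163017]), 'tool_rot': array([-2.40614067e-04,  1.71540486e-01,  9.85176675e-01, -8.50337301e-04]), 'contact_force': array([ 0.08516757,  0.37175601, -0.16321087]), 'torque': array([-0.01803045, -0.01314266, -0.02131909]), 'opening': 0.08814256407466634} 0.0187
side [[457.67707781   0.         256.681997  ]
 [  0.         457.67707781 194.54395285]
 [  0.           0.           1.        ]] [[ 0.975  0.153 -0.162  0.348]
 [-0.222  0.613 -0.758 -0.686]
 [-0.017  0.775  0.631  0.65 ]
 [ 0.     0.     0.     1.   ]]
top [[443.08067949   0.         250.35896569]
 [  0.         443.08067949 189.01988999]
 [  0.           0.           1.        ]] [[ 0.024  0.981 -0.19   0.314]
 [-1.     0.023 -0.009 -0.04 ]
 [-0.005  0.19   0.982  0.954]
 [ 0.     0.     0.     1.   ]]
wrist [[341.61694913   0.         253.80716315]
 [  0.         341.61694913 188.2436129 ]
 [  0.           0.           1.        ]] [[ 0.338 -0.913 -0.23   0.141]
 [ 0.941  0.327  0.083  0.585]
 [-0.    -0.244  0.97   0.385]
 [ 0.     0.     0.     1.   ]]
```

View pics/top0.png

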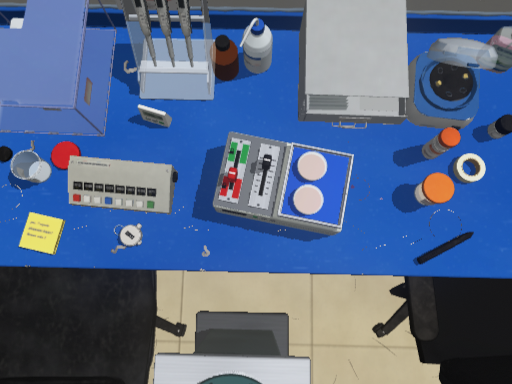

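View pics/side0.png

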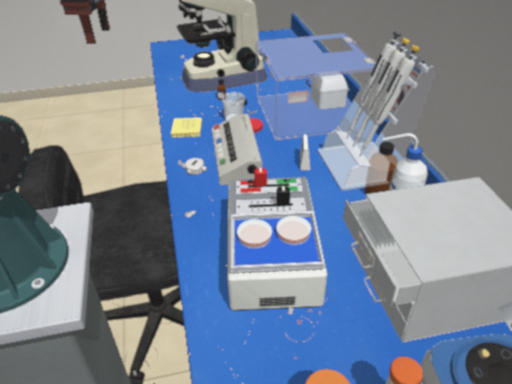

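The top view shows the shaker at about (285,180), with the red grip at (231,178), the green mark above it at (238,150), and the black grip to its right at (265,165). In the side view red is at (261,177) and black at (284,196). Next I'll measure both.

```bash
python3 - <<'E'
from h import *
for n,box in(('top',(215,130,360,235)),('side',(225,160,325,220))):
    c=dict(np.load(f'/tmp/{n}0.png.npz'));W=pts(c);I=c['image'].astype(int)
    x0,y0,x1,y1=box
    m=np.zeros(W.shape[:2],bool);m[y0:y1,x0:x1]=1
    r,g,b=I[...,0],I[...,1],I[...,2]
    red=m&(r>120)&(g<70)&(b<70); blk=m&(I.max(-1)<70); grn=m&(g>r+40)&(g>b+40)
    for nm,q in(('red',red),('blk',blk),('grn',grn)):
        z=W[...,2][q]; print(n,nm,q.sum(),np.histogram(z[np.isfinite(z)],bins=np.arange(.08,.15,.005))[0])
        for lo,hi in((.085,.105),(.126,.142)):
            k=q&(W[...,2]>lo)&(W[...,2]<hi)
            if k.sum()>3:
                p=W[k]; v,u=np.where(k); print('  ',lo,k.sum(),p.mean(0).round(4),p.min(0).round(4),p.max(0).round(4),'px',u.min(),u.max(),v.min(),v.max())
    # top face by z of anything > .126 
    im=c['image'][y0:y1,x0:x1,::-1]; cv2.imwrite(f'pics/{n}0z.png',cv2.resize(im,None,fx=5,fy=5,interpolation=cv2.INTER_CUBIC))
    if n=='top':
        k=m&(W[...,2]>.08)&(W[...,2]<.14); p=W[k][:,:2].astype(np.float32); print(cv2.minAreaRect(p))
E
```

```text
top red 219 [ 0  0 94 53  3  0  1  1  1  7 57  2  0]
   0.085 150 [0.4799 0.004  0.0946] [ 0.4633 -0.011   0.0906] [0.5225 0.0281 0.1048] px 220 240 168 197
   0.126 66 [0.5026 0.0035 0.1323] [ 0.4917 -0.0039  0.1281] [0.5136 0.0113 0.1366] px 228 236 168 179
top blk 292 [  6   0 120  43   0   3   5   2  10   9  54   3   0]
   0.085 163 [ 0.5101 -0.0231  0.0941] [ 0.4702 -0.0619  0.0904] [0.5577 0.0247 0.0985] px 222 266 151 194
   0.126 65 [ 0.5278 -0.0611  0.132 ] [ 0.5178 -0.0682  0.126 ] [ 0.5405 -0.0531  0.1368] px 262 270 155 167
top grn 209 [  0   0 141  68   0   0   0   0   0   0   0   0   0]
   0.085 209 [ 0.5543 -0.0067  0.0944] [ 0.5335 -0.025   0.0902] [0.5762 0.0147 0.0982] px 228 248 142 163
((0.5001470446586609, -0.09744599461555481), (0.26038670539855957, 0.16024991869926453), 79.73046112060547)
side red 213 [ 0  0 25 22 19 23 23 25 20 24 29  0  0]
   0.085 66 [0.4887 0.0044 0.0973] [ 0.4657 -0.0058  0.0924] [0.5111 0.0257 0.105 ] px 242 265 182 190
   0.126 47 [0.5002 0.0013 0.1302] [ 0.491  -0.0037  0.126 ] [0.5117 0.0122 0.1343] px 254 265 169 175
side blk 228 [ 0  0  2  3 22 26 24 22 29 25 32  0  0]
   0.085 27 [ 0.5251 -0.0592  0.1016] [ 0.4844 -0.0704  0.0931] [0.5423 0.0273 0.1048] px 249 289 181 205
   0.126 52 [ 0.5288 -0.0655  0.1307] [ 0.5183 -0.0698  0.126 ] [ 0.5396 -0.0571  0.1343] px 277 289 188 194
side grn 79 [ 0  0 45 34  0  0  0  0  0  0  0  0  0]
   0.085 79 [0.5576 0.001  0.0948] [ 0.5382 -0.0225  0.0921] [0.5743 0.0162 0.0966] px 277 296 179 189
```

View pics/top0z.png

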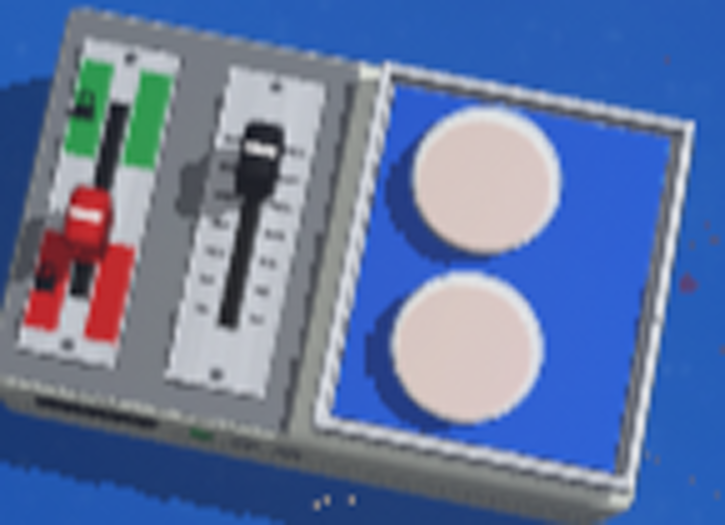

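```bash
python3 - <<'E'
from h import *
for n in('top','side'):
    c=dict(np.load(f'/tmp/{n}0.png.npz'));W=pts(c).reshape(-1,3);W=W[np.isfinite(W[:,0])]
    a=np.array([.2,.565]);d=np.array([.3,-.561]);L=np.linalg.norm(d);d/=L
    s=(W[:,:2]-a)@d;o=np.abs((W[:,:2]-a)@np.array([-d[1],d[0]]))
    for k in np.arange(-.1,L+.1,.1):
        q=(s>k)&(s<k+.1)&(o<.16)&(W[:,2]<.5); print(n,k.round(2),q.sum(),W[q][:,2].max().round(3) if q.any() else '')
    if n=='top':
        k=(abs(W[:,0]-.53)<.12)&(abs(W[:,1])<.2); print(W[k][:,2].max())
E
python3 -m jog '[[0,0,-0.03,0,0.0878],[0,0,-0.03,-0.083,0.0878],[0,0,-0.03,-0.083,0.0878]]' 20
```

```text
top -0.1 3774 -0.295
top 0.0 3267 -0.366
top 0.1 4382 0.019
top 0.2 6318 0.019
top 0.3 5490 0.069
top 0.4 6294 0.07
top 0.5 6678 0.097
top 0.6 7044 0.137
top 0.7 6690 0.137
0.14902215012475162
side -0.1 2173 0.301
side 0.0 3920 0.34
side 0.1 3381 0.018
side 0.2 3569 0.019
side 0.3 2081 0.068
side 0.4 3152 0.067
side 0.5 2877 0.096
side 0.6 3824 0.135
side 0.7 5546 0.135
t: 0.4
tool_pos: [0.2024, 0.5639, 0.2926]
tool_rot: [-0.0, 0.087, 0.996, -0.001]
contact_force: [-0.3, 0.5, 0.5]
opening: 0.0876
```

View pics/wrist0.png

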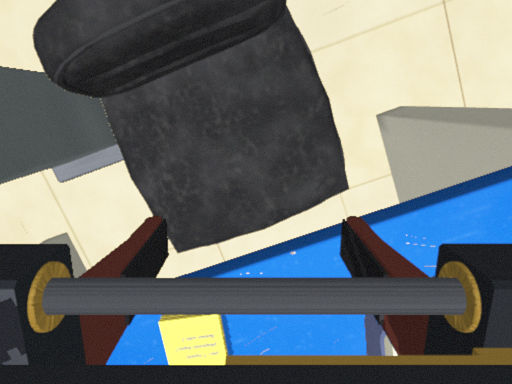

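The path is clear below 0.14 m. The wrist view shows both fingers, at (150,230) and (355,230), above the chair and the bench edge. Now I'll fly over.

```bash
python3 -m jog '[[-0.0246,-0.0311,0,0,0.0878],[-0.0246,-0.0311,0,0,0.0878],[-0.0246,-0.0311,0,0,0.0878],[-0.0246,-0.0311,0,0,0.0878],[-0.0246,-0.0311,0,0,0.0878],[-0.0246,-0.0311,0,0,0.0878],[-0.0246,-0.0311,0,0,0.0878],[-0.0246,-0.0311,0,0,0.0878],[-0.0246,-0.0311,0,0,0.0878],[-0.0246,-0.0311,0,0,0.0878],[-0.0246,-0.0311,0,0,0.0878],[-0.0246,-0.0311,0,0,0.0878]]'
python3 -m jog '[[-0.0246,-0.0311,0.01,0,0.044],[-0.0246,-0.0311,0.01,0,0.044],[-0.0246,-0.0311,0.01,0,0.044],[-0.0246,-0.0311,0.01,0,0.044],[0,0,0,0,0.044],[0,0,0,0,0.044]]'
python3 - <<'E'
from h import *
s=robot.read_state();print(s['tool_pos'],s['tool_rot'],s['opening'],s['joint_positions'])
for n in('wrist','top'):
    c=cam(n,n+'1.png');W=pts(c);I=c['image'].astype(int);r,g,b=I[...,0],I[...,1],I[...,2]
    red=(r>110)&(g<70)&(b<70)&(W[...,2]>.122)&(W[...,2]<.142)&(abs(W[...,0]-.52)<.06)&(abs(W[...,1])<.12)
    if red.any():
        p=W[red];print(n,red.sum(),p.mean(0),p.min(0),p.max(0))
E
```

```text
t: 1.4
tool_pos: [0.4272, 0.143, 0.2925]
tool_rot: [0.0, 0.089, 0.996, 0.0]
contact_force: [0.3, 0.2, -0.5]
opening: 0.0879
t: 1.9
tool_pos: [0.5017, 0.0033, 0.2514]
tool_rot: [-0.001, 0.091, 0.996, 0.0]
contact_force: [0.0, -0.6, 0.2]
opening: 0.0514
[0.50165365 0.00331489 0.25143527] [-1.08577094e-03  9.12146709e-02  9.95830660e-01  2.87310267e-05] 0.05136043197281087 [-1.31146992e-01  1.72941606e-01  1.64663041e+00 -2.99041980e-05
  1.32419275e+00 -1.51925261e+00]
wrist 346 [0.50267607 0.00464095 0.13299702] [ 0.49181644 -0.00388672  0.12219802] [0.51605968 0.01335108 0.13607183]
```

View pics/wrist1.png

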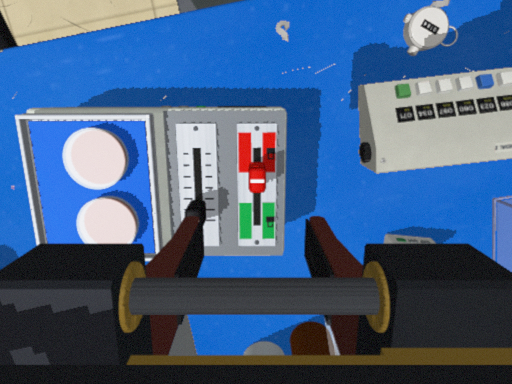

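The wrist view shows the red grip at (257,178), the slot vertical in the image so the tool is aligned, and the green end toward the fingers. All three views put the top of the grip at about (0.5025, 0.004, 0.133), so I'll descend.

```bash
python3 -m jog '[[0,0.0008,0.03,0,0.044],[0,0,0.03,0,0.044],[0,0,0.025,0,0.044],[0,0,0.015,0,0.044],[0,0,0,0,0.044]]'
python3 - <<'E'
from h import *
cam('wrist','wrist2.png');cam('side','side2.png')
i=cv2.imread('pics/side2.png')[120:260,180:360];cv2.imwrite('pics/side2z.png',cv2.resize(i,None,fx=4,fy=4))
E
```

```text
t: 2.42
tool_pos: [0.4985, 0.0078, 0.15]
tool_rot: [-0.003, 0.088, 0.996, 0.0]
contact_force: [-0.3, 0.6, -0.8]
opening: 0.0438
```

View pics/side2z.png

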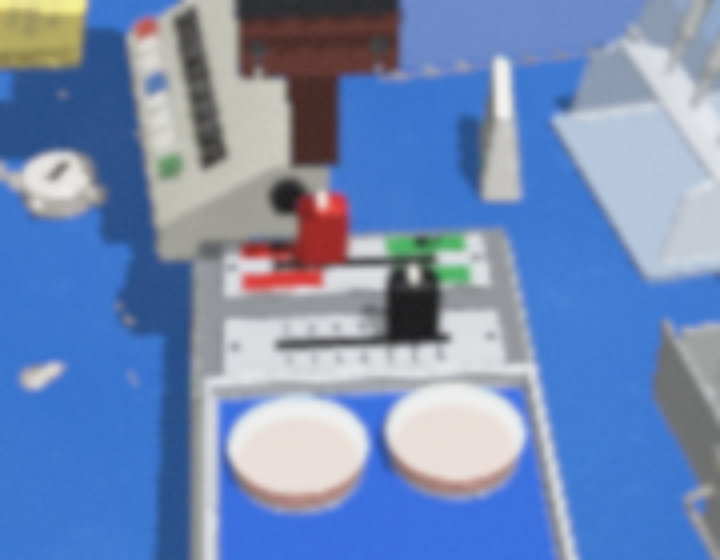

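View pics/wrist2.png

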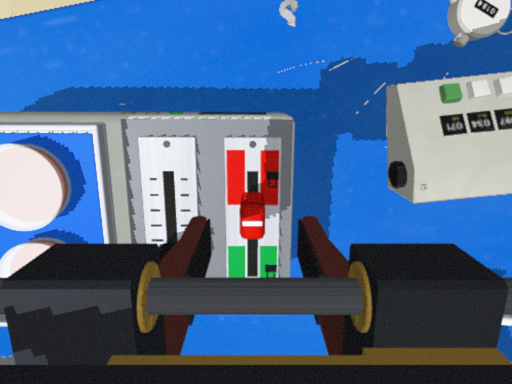

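The wrist view shows the grip at (252,215), between the fingers at (205,225) and (300,225). In the side crop the finger is lined up above red at (320,200). The TCP reads a few mm off sideways, so I'll re-read it.

```bash
python3 -m jog '[[0,0,0,0,0.044]]'; python3 - <<'E'
from h import *
s=robot.read_state();print(s['t'],s['tool_pos'],s['tool_rot'],s['joint_positions'],s['qd'].round(4))
for n in('wrist','top','side'):
    c=cam(n,n+'3.png');W=pts(c);I=c['image'].astype(int);r,g,b=I[...,0],I[...,1],I[...,2]
    red=(r>110)&(g<70)&(b<70)&(W[...,2]>.126)&(W[...,2]<.142)&(abs(W[...,0]-.52)<.06)&(abs(W[...,1])<.12)
    if red.sum()>20:
        p=W[red];print(n,red.sum(),p.mean(0),p.min(0),p.max(0))
E
```

```text
t: 2.6
tool_pos: [0.5026, 0.0065, 0.1539]
tool_rot: [0.001, 0.089, 0.996, -0.0]
contact_force: [0.3, -0.2, -0.1]
opening: 0.0441
2.6 [0.50262598 0.00650548 0.15392828] [ 1.11945175e-03  8.86209365e-02  9.96064795e-01 -3.67962075e-05] [-1.24564564e-01  2.71972174e-01  1.77857846e+00  7.50638802e-06
  1.08880191e+00 -1.51788955e+00] [-0.0093 -0.008  -0.0096 -0.0014 -0.0031 -0.0002]
wrist 678 [0.50274409 0.00480079 0.13330458] [ 0.49179076 -0.00368829  0.12608774] [0.51593435 0.01320747 0.13614106]
side 42 [0.50004559 0.00091436 0.13030524] [ 0.49094569 -0.0040338   0.12621116] [0.51098633 0.00852095 0.13467571]
```

```bash
for i in 1 2; do python3 -m jog '[[0,0,0,0,0.044]]';done; python3 - <<'E'
from h import *
for i in range(3):
    robot.camera('top'); s=robot.read_state();print(s['t'],s['tool_pos'],s['joint_positions'].round(4))
E
```

```text
t: 2.83
tool_pos: [0.5025, 0.0058, 0.1535]
tool_rot: [0.001, 0.089, 0.996, -0.0]
contact_force: [-0.6, -0.4, 0.0]
opening: 0.0441
t: 2.92
tool_pos: [0.5022, 0.0057, 0.1531]
tool_rot: [0.001, 0.089, 0.996, -0.0]
contact_force: [-0.9, 0.5, -0.8]
opening: 0.044
2.9667 [0.50204942 0.00572843 0.15295043] [-1.2620e-01  2.7310e-01  1.7798e+00 -1.0000e-04  1.0878e+00 -1.5181e+00]
3.0167 [0.50196465 0.00569174 0.15278902] [-1.2630e-01  2.7340e-01  1.7799e+00 -1.0000e-04  1.0877e+00 -1.5180e+00]
3.0667 [0.50188201 0.0056776  0.15266007] [-1.2630e-01  2.7360e-01  1.7800e+00 -1.0000e-04  1.0877e+00 -1.5181e+00]
```

It was only a settling transient. I'll descend gently the rest of the way.

```bash
python3 -m jog '[[0,0,0.008,0,0.044],[0,0,0.008,0,0.044],[0,0,0.008,0,0.044],[0,0,0.008,0,0.044],[0,0,0.006,0,0.044],[0,0,0.004,0,0.044],[0,0,0.003,0,0.044],[0,0,0,0,0.044],[0,0,0,0,0.044]]'
```

```text
t: 3.82
tool_pos: [0.5018, 0.0058, 0.1074]
tool_rot: [-0.0, 0.089, 0.996, -0.0]
contact_force: [0.0, 0.0, 0.1]
opening: 0.0444
```

```bash
python3 -m jog '[[0,-0.001,0.002,0,0.044],[0,0,0.002,0,0.044],[0,0,0,0,0.044],[0,0,0,0,0.044],[0,0,0,0,0.03],[0,0,0,0,0.03],[0,0,0,0,0.02],[0,0,0,0,0.02]]'; python3 -m jog '[[0,0,0,0,0.010],[0,0,0,0,0.010],[0,0,0,0,0.010],[0,0,0,0,0.010],[0,0,0,0,0.010]]' 20
python3 - <<'E'
from h import *
cam('wrist','wrist4.png');cam('side','side4.png')
i=cv2.imread('pics/side4.png')[120:260,180:360];cv2.imwrite('pics/side4z.png',cv2.resize(i,None,fx=4,fy=4))
E
```

```text
t: 4.48
tool_pos: [0.5016, 0.0048, 0.1035]
tool_rot: [0.0, 0.089, 0.996, -0.0]
contact_force: [-0.3, 0.5, 1.1]
opening: 0.0214
t: 4.9
tool_pos: [0.5018, 0.0059, 0.1036]
tool_rot: [0.0, 0.09, 0.996, 0.001]
contact_force: [1.0, 5.3, 0.7]
opening: 0.0156
```

View pics/side4z.png

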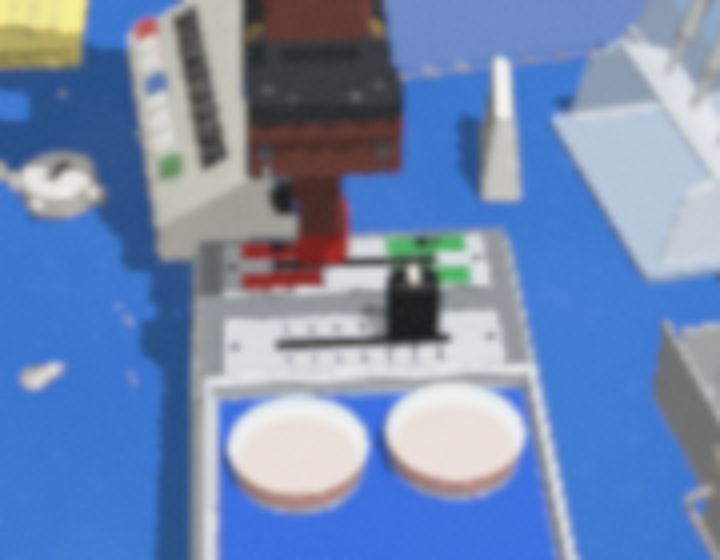

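The side crop shows the finger beside red at (320,240). The opening of 15.6 mm confirms the grip, and black is untouched at (412,300). Now I'll slide along −x of the tool.

```bash
python3 -m jog '[[-0.002,0.001,0,0,0.010],[-0.004,0,0,0,0.010],[-0.005,0,0,0,0.010],[-0.005,0,0,0,0.010],[-0.005,0,0,0,0.010],[-0.005,0,0,0,0.010],[-0.005,0,0,0,0.010],[-0.005,0,0,0,0.010],[-0.004,0,0,0,0.010],[-0.003,0,0,0,0.010],[0,0,0,0,0.010],[0,0,0,0,0.010]]'; python3 -m jog '[[-0.002,0,0,0,0.010],[-0.002,0,0,0,0.010],[-0.002,0,0,0,0.010],[0,0,0,0,0.010],[0,0,0,0,0.010]]'
```

```text
t: 6.0
tool_pos: [0.5453, -0.002, 0.1036]
tool_rot: [0.001, 0.089, 0.996, -0.0]
contact_force: [0.3, 2.4, 2.4]
opening: 0.0158
t: 6.42
tool_pos: [0.5501, -0.0029, 0.1035]
tool_rot: [0.0, 0.089, 0.996, 0.0]
contact_force: [-0.4, 3.2, 4.8]
opening: 0.0159
```

```bash
python3 -m jog '[[-0.002,0,0,0,0.010],[-0.002,0,0,0,0.010],[0,0,0,0,0.010],[0,0,0,0,0.010]]'; python3 -m jog '[[-0.002,0,0,0,0.010],[-0.002,0,0,0,0.010],[0,0,0,0,0.010],[0,0,0,0,0.010]]'; python3 -m jog '[[-0.002,0,0,0,0.010],[-0.002,0,0,0,0.010],[0,0,0,0,0.010],[0,0,0,0,0.010]]'
```

```text
t: 6.75
tool_pos: [0.5518, -0.0032, 0.1035]
tool_rot: [-0.002, 0.089, 0.996, 0.0]
contact_force: [-6.8, 3.9, 9.8]
opening: 0.0156
t: 7.08
tool_pos: [0.552, -0.0032, 0.1034]
tool_rot: [-0.005, 0.089, 0.996, 0.0]
contact_force: [-14.4, 5.3, 19.5]
opening: 0.0161
t: 7.42
tool_pos: [0.5537, -0.0035, 0.1029]
tool_rot: [-0.007, 0.089, 0.996, 0.001]
contact_force: [-18.4, 6.2, 19.5]
opening: 0.0161
```

Force is building at about 50 mm of travel, so this is either the end stop or a jam. I'll look.

```bash
python3 - <<'E'
from h import *
a=cam('wrist','wrist5.png');cam('side','side5.png')
i=cv2.imread('pics/side5.png')[150:230,220:330];j=cv2.imread('pics/wrist5.png')[120:384,120:380]
cv2.imwrite('pics/side5z.png',cv2.resize(i,None,fx=7,fy=7,interpolation=cv2.INTER_CUBIC))
E
```

```text
(no output)
```

View pics/side5z.png

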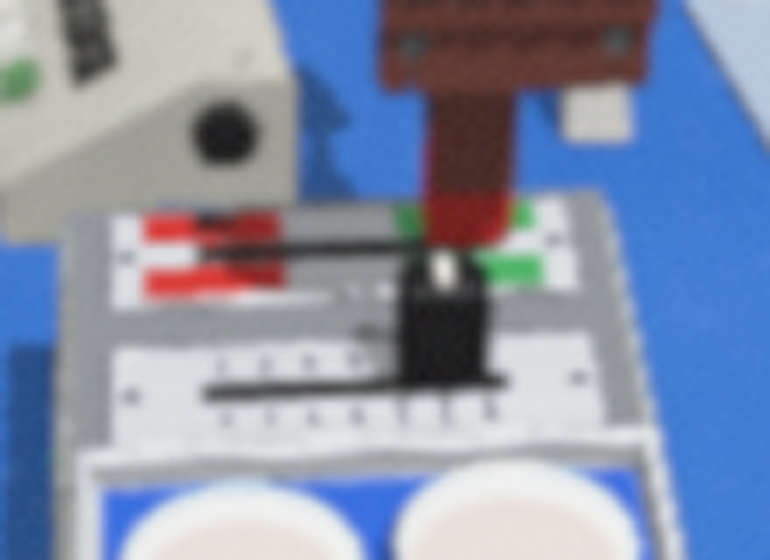

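View pics/wrist5.png

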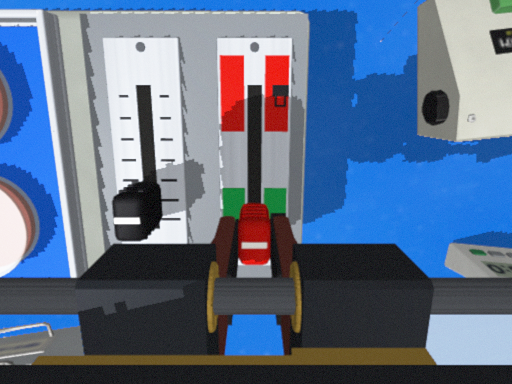

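```bash
python3 - <<'E'
from h import *
d=np.array([np.cos(np.radians(-10.27)),np.sin(np.radians(-10.27))]);nn=np.array([-d[1],d[0]]);o=np.array([.5025,.004])
def ana(f,t):
    c=dict(np.load(f'/tmp/{f}.npz'));W=pts(c);I=c['image'].astype(int);r,g,b=I[...,0],I[...,1],I[...,2]
    s=(W[...,:2]-o)@d; a=(W[...,:2]-o)@nn; z=W[...,2]; tr=(abs(z-.094)<.007)&(abs(a)<.022)&(abs(s)<.1)
    for nm,q in(('red',tr&(r>150)&(g<90)&(abs(a)>.009)),('green',tr&(g>r+40)&(g>b+30)),('slot',tr&(I.max(-1)<80)&(abs(a)<.005)),('plate',tr&(I.min(-1)>150)),
      ('redtop',(abs(z-.133)<.006)&(r>100)&(g<90)&(abs(a)<.03)&(abs(s)<.1)),('blkslot',(abs(z-.094)<.007)&(abs(a+.06)<.005)&(abs(s)<.1)&(I.max(-1)<80)),('blktop',(abs(z-.133)<.006)&(abs(a+.06)<.015)&(abs(s-.03)<.06)&(I.max(-1)<80))):
        if q.sum()>3: print(t,nm,q.sum(),'s',np.percentile(s[q],[1,50,99]).round(4),'a',np.percentile(a[q],[1,50,99]).round(4))
for f in('top0.png','side0.png','wrist1.png','side5.png','wrist5.png'): ana(f,f)
E
```

```text
top0.png red 120 s [-0.0378 -0.0251 -0.001 ] a [-0.0181 -0.0119  0.018 ]
top0.png green 228 s [0.0335 0.0539 0.0721] a [-0.018  -0.0063  0.0182]
top0.png slot 77 s [-0.0221  0.0326  0.0557] a [-0.0027  0.0003  0.0035]
top0.png plate 411 s [-0.0481  0.0198  0.0824] a [-0.0195 -0.003   0.0189]
top0.png redtop 78 s [-0.0113 -0.0022  0.0116] a [-0.0079 -0.0009  0.0073]
top0.png blkslot 83 s [-0.0213  0.0033  0.0281] a [-0.0627 -0.0595 -0.0563]
top0.png blktop 69 s [0.0269 0.0353 0.0493] a [-0.068  -0.0602 -0.0525]
side0.png red 47 s [-0.0373 -0.0274 -0.0037] a [-0.0141  0.0097  0.0194]
side0.png green 110 s [0.0344 0.0583 0.0711] a [-0.0159  0.0104  0.0208]
side0.png slot 6 s [0.0374 0.0451 0.0514] a [-0.0006  0.0021  0.0045]
side0.png plate 374 s [-0.0496  0.0162  0.0934] a [-0.0188 -0.004   0.0208]
side0.png redtop 57 s [-0.0114 -0.0001  0.0118] a [-0.0065 -0.0026  0.008 ]
side0.png blkslot 18 s [0.0065 0.0259 0.0526] a [-0.0641 -0.0582 -0.0554]
side0.png blktop 54 s [0.0277 0.0367 0.0488] a [-0.0673 -0.0642 -0.0529]
wrist1.png red 470 s [-0.0373 -0.0246  0.0007] a [-0.0168 -0.0108  0.
[... 744 characters left out ...]
-0.006   0.0202]
side5.png blkslot 8 s [0.0092 0.0292 0.0529] a [-0.0645 -0.0579 -0.0552]
side5.png blktop 53 s [0.0278 0.0347 0.048 ] a [-0.067  -0.0631 -0.0524]
wrist5.png red 2256 s [-0.0377 -0.0194  0.0009] a [-0.0172 -0.0092  0.0187]
wrist5.png green 1092 s [0.0338 0.041  0.0507] a [-0.0174 -0.0058  0.0187]
wrist5.png slot 1528 s [-0.022   0.0081  0.0418] a [-0.0028  0.0006  0.0042]
wrist5.png plate 8671 s [-0.0604 -0.0225  0.0896] a [-0.0218 -0.0027  0.0208]
wrist5.png redtop 1223 s [0.0407 0.0491 0.0629] a [-0.0067  0.0006  0.0079]
wrist5.png blkslot 1223 s [-0.0223  0.0026  0.0299] a [-0.0629 -0.0593 -0.0557]
wrist5.png blktop 1356 s [0.0285 0.0372 0.0506] a [-0.0655 -0.0572 -0.0513]
```

Both the slot length (80 mm) and the patch symmetry put the end stop at s≈0.0525 from the start position. The grip is at about 0.050–0.052 and blocked at 18 N, so it is probably home. I'll open, measure, then check by pushing from behind with shut fingers.

```bash
python3 -m jog '[[0,0,0,0,0.044],[0,0,0,0,0.044],[0,0,0,0,0.044],[0,0,0,0,0.044],[0,0,0,0,0.044]]'; python3 -m jog '[[0,0,-0.01,0,0.044],[0,0,-0.02,0,0.044],[0,0,-0.02,0,0.044],[0.02,0,-0.01,0,0.02],[0.02,0,0,0,0],[0.02,0,0,0,0],[0.01,0,0,0,0],[0,0,0,0,0],[0,0,0,0,0]]'
python3 - <<'E'
from h import *
for n in('top','side','wrist'): cam(n,n+'6.png')
d=np.array([np.cos(np.radians(-10.27)),np.sin(np.radians(-10.27))]);nn=np.array([-d[1],d[0]]);o=np.array([.5025,.004])
for f in('top0','wrist1','side0','top6','wrist6','side6'):
    c=dict(np.load(f'/tmp/{f}.png.npz'));W=pts(c);I=c['image'].astype(int);r,g,b=I[...,0],I[...,1],I[...,2]
    s=(W[...,:2]-o)@d; a=(W[...,:2]-o)@nn; z=W[...,2]
    w=(abs(a)<.01)&(abs(s)<.1)&(z>.126)&(z<.14)
    for nm,q in(('redtop',w&(r>110)&(g<80)),('white',w&(I.min(-1)>150)),('blktop',(abs(z-.133)<.006)&(abs(a+.06)<.012)&(abs(s-.03)<.06)&(I.max(-1)<80))):
        if q.sum()>3: print(f,nm,q.sum(),'s',np.percentile(s[q],[1,50,99]).round(4),s[q].mean().round(4))
E
```

```text
t: 7.93
tool_pos: [0.5624, -0.0054, 0.1033]
tool_rot: [0.0, 0.089, 0.996, -0.0]
contact_force: [-0.2, 0.7, 0.4]
opening: 0.0432
t: 8.68
tool_pos: [0.4936, 0.0073, 0.164]
tool_rot: [0.001, 0.089, 0.996, -0.0]
contact_force: [0.5, -0.3, -0.3]
opening: 0.0075
top0 redtop 71 s [-0.0106 -0.0021  0.0116] -0.0004
top0 white 11 s [-0.0005  0.0012  0.0029] 0.0014
top0 blktop 69 s [0.0269 0.0353 0.0493] 0.0371
wrist1 redtop 356 s [-0.01   -0.0013  0.013 ] 0.0005
wrist1 white 64 s [-0.0036  0.0021  0.0117] 0.0024
wrist1 blktop 150 s [0.0286 0.0317 0.0386] 0.0321
side0 redtop 61 s [-0.0114 -0.002   0.0116] -0.0002
side0 white 11 s [-0.0016  0.0004  0.0025] 0.0005
side0 blktop 54 s [0.0277 0.0367 0.0488] 0.038
top6 blktop 10 s [0.0307 0.0368 0.0455] 0.0371
wrist6 redtop 15 s [0.0396 0.0413 0.0435] 0.0415
side6 redtop 54 s [0.0384 0.0477 0.0614] 0.0495
side6 white 10 s [0.0488 0.0506 0.0525] 0.0507
side6 blktop 53 s [0.0277 0.0369 0.0487] 0.0382
```

View pics/wrist6.png

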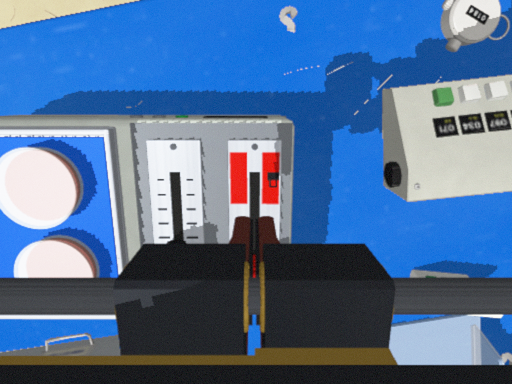

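In the side view the grip moved 50.0 mm. The slot symmetry suggests about 52 ± 1.5, so I need the push test from behind. The wrist view shows the shut fingers at (253,225), behind the grip and in line with the slot.

```bash
python3 -m jog '[[0,-0.001,0.01,0,0],[0,0,0.015,0,0],[0,0,0.015,0,0],[0,0,0.01,0,0],[0,0,0.006,0,0],[0,0,0.003,0,0],[0,0,0,0,0],[0,0,0,0,0]]'; python3 -m jog '[[-0.008,0,0,0,0],[-0.008,0,0,0,0],[-0.008,0,0,0,0],[-0.005,0,0,0,0],[-0.002,0,0,0,0],[0,0,0,0,0],[0,0,0,0,0]]'
```

```text
t: 9.5
tool_pos: [0.4931, 0.0063, 0.1046]
tool_rot: [0.0, 0.089, 0.996, -0.0]
contact_force: [0.0, 0.3, -0.6]
opening: 0.0007
t: 10.08
tool_pos: [0.5231, 0.0009, 0.1043]
tool_rot: [-0.0, 0.089, 0.996, -0.0]
contact_force: [-0.5, 0.4, 0.4]
opening: 0.0005
```

```bash
for i in 1; do python3 -m jog '[[-0.003,0,0,0,0],[-0.002,0,0,0,0],[0,0,0,0,0],[0,0,0,0,0]]'; python3 -m jog '[[-0.002,0,0,0,0],[0,0,0,0,0],[0,0,0,0,0]]';python3 -m jog '[[-0.002,0,0,0,0],[0,0,0,0,0],[0,0,0,0,0]]';python3 -m jog '[[-0.002,0,0,0,0],[0,0,0,0,0],[0,0,0,0,0]]'; done
```

```text
t: 10.42
tool_pos: [0.5282, -0.0, 0.1045]
tool_rot: [-0.0, 0.089, 0.996, -0.0]
contact_force: [0.2, -1.0, 0.4]
opening: 0.0006
t: 10.67
tool_pos: [0.5302, -0.0004, 0.1045]
tool_rot: [0.0, 0.089, 0.996, -0.0]
contact_force: [0.8, -0.6, 0.5]
opening: 0.0004
t: 10.92
tool_pos: [0.5309, -0.0005, 0.1043]
tool_rot: [-0.001, 0.089, 0.996, 0.0]
contact_force: [-3.7, 0.1, 3.1]
opening: 0.0007
t: 11.17
tool_pos: [0.531, -0.0005, 0.104]
tool_rot: [-0.003, 0.089, 0.996, 0.0]
contact_force: [-8.4, 1.5, 5.2]
opening: 0.0002
```

```bash
python3 -m jog '[[-0.002,0,0,0,0],[-0.001,0,0,0,0],[0,0,0,0,0],[0,0,0,0,0]]';python3 -m jog '[[-0.002,0,0,0,0],[-0.001,0,0,0,0],[0,0,0,0,0],[0,0,0,0,0]]'
python3 - <<'E'
from h import *
cam('side','side7.png');cam('wrist','wrist7.png')
i=cv2.imread('pics/side7.png')[150:230,220:330]
cv2.imwrite('pics/side7z.png',cv2.resize(i,None,fx=7,fy=7,interpolation=cv2.INTER_CUBIC))
E
```

```text
t: 11.5
tool_pos: [0.531, -0.0006, 0.1036]
tool_rot: [-0.005, 0.089, 0.996, 0.0]
contact_force: [-13.5, 2.1, 10.0]
opening: 0.0009
t: 11.83
tool_pos: [0.5311, -0.0006, 0.1033]
tool_rot: [-0.008, 0.089, 0.996, 0.0]
contact_force: [-19.3, 3.3, 14.7]
opening: 0.0006
```

View pics/side7z.png

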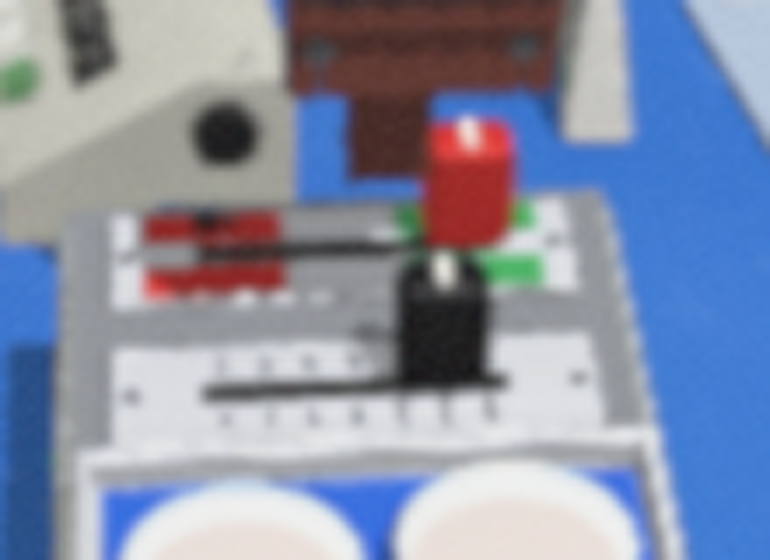

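The side crop shows the shut fingers' front edge at (430,150), against the rear face of the red grip at (428–512, 125–245). That grip covers the green end of the slot. At 19 N, over 6 times the friction, the TCP moved only 0.1–0.2 mm, so the grip is on its end stop. Next I'll back off, lift and check.

```bash
python3 -m jog '[[0.005,0,0,0,0],[0.008,0,0,0,0],[0.008,0,0,0,0],[0.005,0,-0.01,0,0],[0,0,-0.02,0,0],[0,0,-0.03,0,0],[0,0,-0.03,0,0],[0.02,0,-0.03,0,0],[0.03,0,-0.02,0,0],[0.03,0,0,0,0],[0.02,0,0,0,0]]'; python3 -m jog '[[0,0.03,0,0,0],[0,0.035,0,0,0],[0,0.035,0,0,0],[0,0.035,0,0,0],[0,0.035,0,0,0],[0,0.02,0,0,0],[0,0,0,0,0],[0,0,0,0,0]]'
python3 - <<'E'
from h import *
for n in('top','side','wrist'): cam(n,n+'8.png')
d=np.array([np.cos(np.radians(-10.27)),np.sin(np.radians(-10.27))]);nn=np.array([-d[1],d[0]]);o=np.array([.5025,.004])
for f in('top0','side0','top8','wrist8','side8'):
    c=dict(np.load(f'/tmp/{f}.png.npz'));W=pts(c);I=c['image'].astype(int);r,g,b=I[...,0],I[...,1],I[...,2]
    s=(W[...,:2]-o)@d; a=(W[...,:2]-o)@nn; z=W[...,2]
    w=(abs(a)<.01)&(abs(s)<.1)&(z>.126)&(z<.14)
    for nm,q in(('redtop',w&(r>110)&(g<80)),('white',w&(I.min(-1)>150)),('slot',(abs(z-.094)<.007)&(abs(s)<.1)&(I.max(-1)<80)&(abs(a)<.005)),('blktop',(abs(z-.133)<.006)&(abs(a+.06)<.012)&(abs(s-.03)<.06)&(I.max(-1)<80))):
        if q.sum()>3: print(f,nm,q.sum(),'s',np.percentile(s[q],[1,50,99]).round(4),s[q].mean().round(4))
i=cv2.imread('pics/top8.png')[130:235,200:360]
cv2.imwrite('pics/top8z.png',cv2.resize(i,None,fx=5,fy=5,interpolation=cv2.INTER_CUBIC))
E
```

```text
t: 12.85
tool_pos: [0.4151, 0.0205, 0.2467]
tool_rot: [0.002, 0.089, 0.996, -0.0]
contact_force: [-0.7, -0.2, -0.8]
opening: 0.0006
t: 13.52
tool_pos: [0.4501, 0.2079, 0.2451]
tool_rot: [0.001, 0.088, 0.996, -0.0]
contact_force: [0.5, -0.4, -0.3]
opening: 0.0004
top0 redtop 71 s [-0.0106 -0.0021  0.0116] -0.0004
top0 white 11 s [-0.0005  0.0012  0.0029] 0.0014
top0 slot 77 s [-0.0221  0.0326  0.0557] 0.0241
top0 blktop 69 s [0.0269 0.0353 0.0493] 0.0371
side0 redtop 61 s [-0.0114 -0.002   0.0116] -0.0002
side0 white 11 s [-0.0016  0.0004  0.0025] 0.0005
side0 slot 6 s [0.0374 0.0451 0.0514] 0.0449
side0 blktop 54 s [0.0277 0.0367 0.0488] 0.038
top8 redtop 66 s [0.0395 0.0485 0.0616] 0.0502
top8 white 11 s [0.0509 0.0523 0.0544] 0.0524
top8 slot 103 s [-0.0214  0.0092  0.0402] 0.0089
top8 blktop 67 s [0.0272 0.0348 0.0488] 0.037
wrist8 redtop 131 s [0.0483 0.0575 0.0633] 0.0564
wrist8 white 38 s [0.0511 0.0526 0.0545] 0.0527
wrist8 slot 265 s [-0.0218  0.003   0.0286] 0.0031
wrist8 blktop 18 s [0.048  0.0494 0.051 ] 0.0494
side8 redtop 58 s [0.0386 0.0476 0.0618] 0.05
side8 white 10 s [0.0484 0.0506 0.0525] 0.0507
side8 slot 5 s [0.0372 0.0391 0.0505] 0.0408
side8 blktop 53 s [0.0277 0.0367 0.0478] 0.0378
```

View pics/top8z.png

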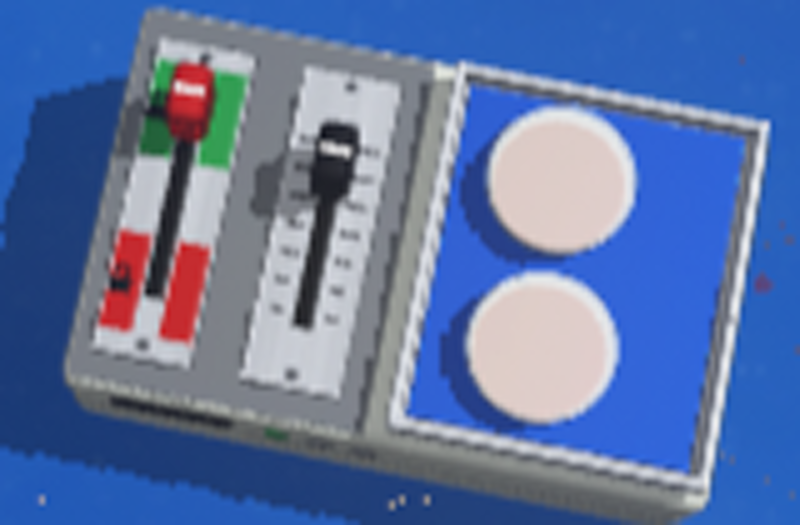

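The top crop shows the red grip at (190,100) in the green zone, and black unmoved at (335,160): it is at s=0.0370, against 0.0371 before. The arm is clear, so I'm handing in.

```bash
python3 -c "
from station import robot
print(robot.finish_job(), robot.read_state()['t'])"
```

```text
the job is handed in; nothing more can be done
the job is handed in; nothing more can be done
```

The transport lock is released. I slid the red grip about 50 mm to the green-marked end, let go of it, and handed the job in after about 14 s.

- **End stop:** I pushed the grip from behind with shut fingers to check it was home. It gave no more than about 0.2 mm at 19 N, well above its 3 N of friction.
- **Speed slide:** the black grip is where it was, within 0.2 mm in the top and side views.
- **Robot:** it ended clear of the shaker, with contact forces at noise level. The highest force component I read was about 20 N.
- **Disagreement:** the final camera measurements put the lock's travel at 0.068 m from the grip's edges and 0.070 m from its white mark. That gap is within calibration error, so I relied on the push test.

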